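Move the vial-rack shuttle on to its third station

ROBOT

A 6-joint arm with a two-finger parallel gripper is mounted at the origin on a cart in front of the work surface, level with it; the furniture and walls round the work are solid. World frame = base frame: x ahead of the robot, y to its left, z up, the work surface at z = 0. Lengths are in m, angles in rad, forces in N, time in s.
With the tool pointing down it reaches from about 0.4 to 0.925 m from the base axis. Payload 12.5 kg.
Tool frame: the origin (TCP) lies midway between the tips of the shut fingers; the grasp point (between the pads) lies 19 mm behind it; z points along the fingers, y is the line along which they close (so a half turn about z gives the same grasp; the last joint's range is limited). The gripper opens to 95 mm and grips with 3 to 60 N. Pads are 20 mm wide; open, the fingers measure 119 mm over their backs; the gripper's body (75 mm by 180 mm) begins 59 mm behind the grasp point.
Start: joints at [-1.414, 0.491, 1.559, -0, 1.092, -0.106], TCP at [0.162, -0.604, 0.215] pointing down, gripper open.
Joint ranges: [-3.1, 3.1], [-0.84, 2.19], [0.05, 2.79], [-1.13, 4.28], [0.06, 2.93], [-2.69, 2.69]. Speed limits (rad/s): [2.22, 2.22, 2.79, 3.14, 3.14, 3.14].

INTERFACE

Orientations are given as a rotation vector (axis times angle).
In Python, from cell import bot, capture, camera_info gives the robot as it stands.
- The arm moves only by the tool play_rows, never from a script. Its argument "steps" is a list of rows, each a list of 7 numbers: the shift along the tool's x, y, z in cm, then the turn, a rotation vector about the tool's x, y, z in rad, then the finger opening in cm, from 0 to 9.51. In form: [[tx, ty, tz, rx, ry, rz, claw], ...]. A call has 1 to 20 rows; each row is the pose to reach, as a shift and turn from the pose commanded when the call began, along the tool's axes at that moment; what a row does not reach only later rows make up. A row lasts 1/10 s, in which the tool goes at most 50 mm and 8.59 degrees, less where a joint would pass 70% of its speed; a pose out of reach is approached as far as the arm can. A call with a gripper value outside its range is refused whole. The fingers move at their own pace and stop on an object; the grip force is fixed at half the most. Time passes only in rows, so rows that repeat a pose let the fingers close. It gives the time, the measured TCP pose, the force, the opening and the grip force at its end, in the units of the state.
- bot.read_state(): the state, without advancing time (a new reading comes with each control period).
- capture(name): name is "scene" or "top" or "wrist"; returns (picture, depth): 400x640x3 uint8, red, green, blue; 400x640 float32, m along the optical axis (not along the pixel's ray), 0 where there is no reading.
- camera_info(name): a dict with "fx", "fy", "cx", "cy" (pixels), "R" (3x3) and "t" (3): a world point X has camera coordinates R X + t; the wrist camera has in their place "tool_from_camera" (4x4, takes a point from camera to tool coordinates, whose origin is the TCP and whose axes are the flange's). Camera axes: x right, y down, z forward; pixel columns grow to the right and rows downward; lengths in m; the calibration is good to about 2 mm. A picture is of the moment at which its call begins: read the wrist's pose just before it. camera_info takes no time and is no camera call.
- bot.close_job(): hands the job in; it is judged then, once.
The state is a dict: "time_s": time; "q": joint angles; "qd": joint speeds; "effort": joint torques, N m; "tcp_pos": TCP position; "ee_rot": TCP orientation; "ft_force": force on the tool from outside, world axes, zero at the start; "ft_torque": the same for the moment, N m; "gripper_width": finger opening in m; "grip_force": force on a finger pad.
Only numpy, scipy, OpenCV 4.12 (cv2) and the standard library are available. Lean on these libraries where they do the work, as an engineer would, in place of code of your own. Each camera call takes 0.05 s, during which the arm holds its last target. There are 200 camera calls.

TASK

The vial-rack shuttle is held at its loading station by a spring plunger. Pull up the plunger's red wing knob, twist it clockwise a sixth of a turn and ease it down into its rest notch so that it stays retracted when you let go, and slide the carriage on past the middle notch. Short of the third notch (green dot), turn the knob back, ease it down without letting it snap and let go, so that the pin rides on the comb, then slide the carriage gently on until the pin clicks fully home in the third notch and locks it; do not force the carriage against the pin or wrench the knob against its stops, and leave the other things on the bench where they are.

Things in the scene. Friction and masses are not known exactly. Their poses are not given: they have to be found in the camera images.
- shuttle: Fixed aluminium base plate of the shuttle, 158 (its x) x 290 (its y) mm, on the worktop. Origin on the worktop near the plate's middle; z up; its y axis is the line of travel. The carriage travels towards its -y end, on two rails. Its +x side is the back.
- housing: Grey bracket at the middle of the base's front (-x) edge, with the plunger's steel barrel. Its top is a notched crown 25 mm across, 86 mm above the worktop: two deep slots (towards the shuttle's -x and +x) for the plunger's brass cross pin, and 60 degrees clockwise of them (from above) two shallow rest notches, 3.2 mm deep, with high walls beyond. Origin on the plunger's axis, at the worktop.
- plunger: Spring plunger. Red wing knob: upright bar 40 mm long (its x), 11 thick (its y), 26 high, on a hub 21 mm wide (hub top 13 mm below the origin); pin 8 mm in diameter below. Origin: centre of the bar, on the axis, 106 mm above the worktop when home; z up. At the start its x is the shuttle's x. It only lifts and turns; a spring draws it down, 3 N when home, 8 N at 14 mm.
- cross_pin (a point): Brass cross pin of the plunger (4 mm thick, 25 mm long, along its x), at its middle, 66 mm above the worktop when the pin is home. Lifts from there: 8 mm, pin end on top of the comb; 11 mm, cross pin in the rest notches, pin clear of the comb; from 14.2 mm it clears the rim between slot and rest notch and the knob can turn; 15.7 mm, inner stop. Play in slot and notch about 0.07 rad either way.
- carriage: Sliding carriage with the vial rack (96 x 184 mm, top 67 mm above the worktop). Origin: centre of its handle, an upright blue cylinder 18 mm in diameter and 44 mm high at its front +y corner, the origin 98 mm above the worktop; hold it to slide the carriage. Axes as the shuttle's. It slides towards the shuttle's -y with about 2 N of friction and stays where it is left.
- notch_3 (a point): Middle of the third notch, at the top of the comb along the carriage's front edge (8 mm thick, top 32 mm above the worktop). The comb has a loading slot 29.6 mm long, then a middle notch and this one (green dot), 34 mm apart, 9.6 mm wide. The slot's floor ramps up by 5 mm: at the start the pin stands on it, lifted 0 to 5 mm, this point 62 to 82 mm towards +y from the pin.
- beaker: Glass beaker, 52 mm in diameter, 68 mm high, standing; origin at the centre of its underside. Bystander.
- tip_box: Blue pipette-tip box with clear lid, 90 x 122 x 68 mm; origin at the centre of its underside. Bystander.
- spanner: Open-ended steel spanner, 138 mm long, lying; origin at its middle, underside. Bystander.
- marker: Black felt marker, 134 mm long, lying; origin at its middle, underside. Bystander.
- timer: White lab timer with three keys, 62 x 66 x 18 mm; origin at the centre of its underside. Bystander.

How it is judged:
On the way, in this order (a step that is already met when the one before it is completed fails the run):
1. the plunger is parked: let go, its cross pin resting in the rest notches (z of plunger in the frame of housing between 0.1155 and 0.1185 m and angle between the x axis of plunger and the x axis of shuttle, either way round between 0.9 and 1.2 rad and contact force between the fingers and plunger below 0.2 N), for 0.3 s.
2. with the plunger parked, the carriage is slid past the middle station: its third notch comes within 30 mm of the pin's axis (z of plunger in the frame of housing between 0.1155 and 0.1185 m and angle between the x axis of plunger and the x axis of shuttle, either way round between 0.9 and 1.2 rad and horizontal distance between notch_3 and plunger below 0.03 m), for 0.1 s.
3. short of the third notch the plunger is turned back and let go: its pin rides on top of the comb (z of plunger in the frame of housing between 0.1125 and 0.115 m and angle between the x axis of plunger and the x axis of shuttle, either way round below 0.15 rad and contact force between the fingers and plunger below 0.2 N and horizontal distance between notch_3 and plunger below 0.03 m), for 0.2 s.
At the end, for the whole second after the job is handed in: The pin is fully home (lift under 1.5 mm) in the third notch (green dot, its middle within 2 mm of the pin's axis), the knob turned back to within 0.15 rad of its slots, and the carriage at rest (z of plunger in the frame of housing below 0.1075 m and angle between the x axis of plunger and the x axis of shuttle, either way round below 0.15 rad and horizontal distance between notch_3 and plunger below 0.002 m and linear speed of carriage below 0.005 m/s); the robot touches nothing.
It fails at once if the carriage is forced against the pin, or the pin pressed or snapped on to the comb (more than 15 N between them) (contact force between plunger and carriage above 15 N).
It fails at once if the knob is wrenched or snapped against its stops and notches (more than 20 N between plunger and housing) (contact force between plunger and housing above 20 N).
It fails at once if one of the bystanders (beaker, tip box, spanner, marker, timer) is moved by more than 15 mm (distance of any of beaker, tip_box, spanner, marker, timer from where it was at the start of the episode above 0.015 m).
It also fails if it takes over 72 s, if anything falls off the work surface, if the arm or the gripper's body presses on something with over 40 N, if the wrist force passes 120 N, or if a joint passes its speed limit or range.

## Working session

There is one attempt and no reset: what is moved stays moved. The work goes in short steps, Python scripts to look and compute and a tool call to move; the robot and the scene stay as the last step left them, time stands still between calls to the robot, and variables do not carry over. Pictures are saved under pics/ and viewed, at most 10 in all, crops included, and the job is handed in when it is done.

Besides the shell and the picture viewer there is one more tool, called after ">>>" as name(argument=value, ...) on one line, values as JSON. play_rows: Moves the arm, as the interface text tells. Its arguments: {"type":"object","properties":{"steps":{"type":"array"}},"required":["steps"]}

```bash
mkdir -p pics
python3 - <<'E'
from cell import bot,capture,camera_info
import cv2,numpy as np
s=bot.read_state();print(s['time_s'],s['tcp_pos'],s['ee_rot'])
for n in("scene","top"):
    p,d=capture(n);cv2.imwrite(f'pics/{n}0.png',p[:,:,::-1]);np.save(f'{n}0.npy',d);print(n,camera_info(n))
print(camera_info("wrist"))
E
```

```text
0.0 [ 0.16235461 -0.60330803  0.21406653] [-3.11342073e+00 -4.11494620e-01  8.14187207e-05]
scene {'fx': 428.620481884406, 'fy': 428.620481884406, 'cx': 315.3578846300522, 'cy': 201.19981673658106, 'R': array([[-0.80025929, -0.59963797,  0.00440182],
       [-0.39661356,  0.52377466, -0.75389508],
       [ 0.44975855, -0.60505736, -0.65698008]]), 't': array([0.51639679, 0.31073085, 1.18296862])}
top {'fx': 427.8245326481445, 'fy': 427.8245326481445, 'cx': 322.25723140350254, 'cy': 195.79744376577372, 'R': array([[ 0.00144603, -0.99987747,  0.0155871 ],
       [-0.99267629, -0.00331813, -0.12075918],
       [ 0.1207961 , -0.01529832, -0.99255945]]), 't': array([-0.00164957,  0.63517416,  1.28233984])}
{'fx': 324.18251675886467, 'fy': 324.18251675886467, 'cx': 317.8914893306759, 'cy': 197.9111412689595, 'tool_from_camera': array([[-2.32743219e-03, -9.70072487e-01, -2.42804351e-01,
         6.81482038e-02],
       [ 9.99997290e-01, -2.24361197e-03, -6.21733675e-04,
        -3.25835800e-04],
       [ 5.83679854e-05, -2.42805140e-01,  9.70075080e-01,
        -1.70533380e-01],
       [ 0.00000000e+00,  0.00000000e+00,  0.00000000e+00,
         1.00000000e+00]])}
```

View pics/scene0.png

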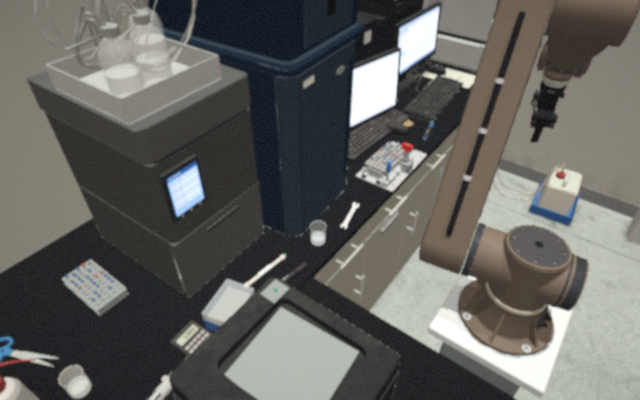

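View pics/top0.png

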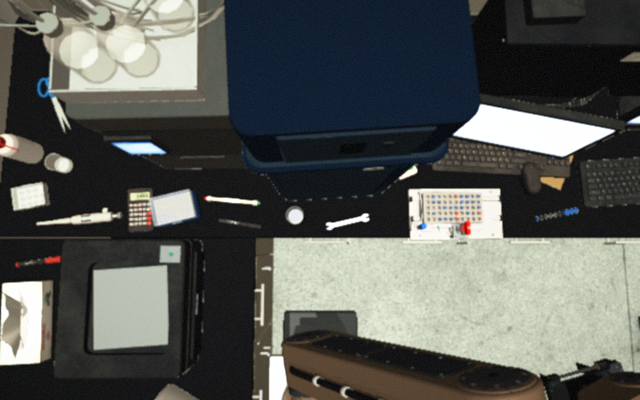

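The scene shows the shuttle at the right end of the bench. In the top view its plate is about (410-502, 188-238), the red knob about (466,228) and the blue handle about (423,227).

```bash
cat > h.py <<'E'
import numpy as np,cv2
from cell import bot,capture,camera_info
from scipy.spatial.transform import Rotation as Rn
def world(n,u,v,d=None,z=None,st=None):
    """pixel -> world with depth d, or on the plane of height z"""
    c=camera_info(n);r=np.array([(u-c['cx'])/c['fx'],(v-c['cy'])/c['fy'],1.])
    if 'R' in c: R=c['R'].T;o=-R@c['t']
    else:
        T=c['tool_from_camera'];W=Rn.from_rotvec(st['ee_rot']).as_matrix()
        R=W@T[:3,:3];o=W@T[:3,3]+st['tcp_pos']
    r=R@r
    return o+r*(d if d is not None else (z-o[2])/r[2])
E
python3 - <<'E'
from h import *
p=cv2.imread('pics/top0.png');d=np.load('top0.npy')
h=cv2.cvtColor(p,cv2.COLOR_BGR2HSV)
sub=np.zeros(p.shape[:2],bool);sub[180:245,400:510]=1
red=sub&((h[...,0]<8)|(h[...,0]>172))&(h[...,1]>150)&(h[...,2]>100)
blue=sub&(abs(h[...,0].astype(int)-108)<12)&(h[...,1]>150)&(h[...,2]>100)
blue[:,430:]=0
for n,m in(('red',red),('blue',blue)):
    v,u=np.nonzero(m);print(n,len(u),u.mean(),v.mean(),u.min(),u.max(),v.min(),v.max(),np.median(d[m]),world('top',u.mean(),v.mean(),z=.119))
for u,v in((410,189),(500,189),(502,238),(409,238)):print(u,v,world('top',u,v,z=.01),world('top',u,v,d=d[v-3,u]))
cv2.imwrite('pics/top0c.png',cv2.resize(p[175:250,330:515],None,fx=4.3,fy=4.3,interpolation=cv2.INTER_CUBIC))
E
```

```text
red 81 465.5061728395062 226.25925925925927 456 479 196 233 1.2398319 [ 0.53814175 -0.41276606  0.119     ]
blue 22 422.3181818181818 225.9090909090909 419 425 224 228 1.2390331 [ 0.53887162 -0.28759672  0.119     ]
410 189 [ 0.66128828 -0.27878931  0.01      ] [ 6.62621460e-01 -2.80935337e-01  3.81428224e-04]
500 189 [ 0.66232091 -0.56607578  0.01      ] [ 0.66361589 -0.57014148  0.0007087 ]
502 238 [ 0.50714267 -0.56477914  0.01      ] [ 0.5071893  -0.56564443  0.00801818]
409 238 [ 0.5066155  -0.27203214  0.01      ] [ 5.06844500e-01 -2.74190489e-01  1.02416589e-04]
```

View pics/top0c.png

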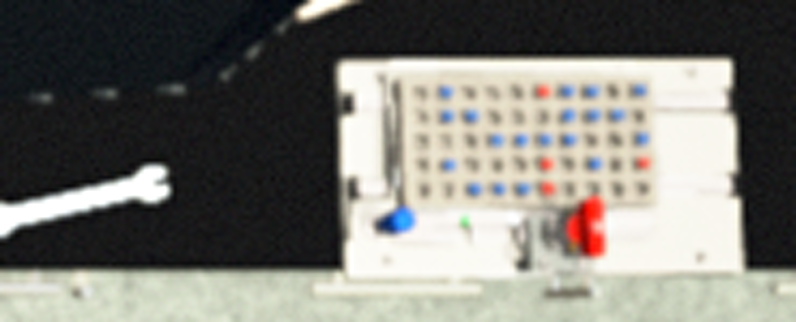

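The crop shows the knob bar along the shuttle's x at (590,228), the handle at (400,220), a green dot at (465,222), and the crown at (545,235). I'm moving over the knob for a wrist look.

>>> play_rows(steps=[[14,-3.2,-4.6,0,0,0.1,4],[28,-6.4,-4.6,0,0,0.2,4],[42.3,-9.7,-4.6,0,0,0.29,4],[42.3,-9.7,-4.6,0,0,0.29,4],[42.3,-9.7,-4.6,0,0,0.29,4],[42.3,-9.7,-4.6,0,0,0.29,4],[42.3,-9.7,-4.6,0,0,0.29,4],[42.3,-9.7,-4.6,0,0,0.29,4],[42.3,-9.7,-4.6,0,0,0.29,4],[42.3,-9.7,-4.6,0,0,0.29,4],[42.3,-9.7,-4.6,0,0,0.29,4],[42.3,-9.7,-4.6,0,0,0.29,4],[42.3,-9.7,-4.6,0,0,0.29,4],[42.3,-9.7,-4.6,0,0,0.29,4]])

```text
time_s: 1.5
tcp_pos: [0.5448, -0.4008, 0.2608]
ee_rot: [3.141, -0.045, 0.0]
ft_force: [0.3, 0.5, -0.1]
gripper_width: 0.0398
grip_force: 0.0
```

Run:
```python
from h import *
import pickle
s=bot.read_state();p,d=capture('wrist');cv2.imwrite('pics/w1.png',p[:,:,::-1]);np.save('w1.npy',d);pickle.dump(s,open('w1.pkl','wb'))
print(s['time_s'],s['tcp_pos'],s['ee_rot'],s['q'],s['ft_force'])
```

```text
1.5 [ 0.54480454 -0.40077655  0.26076378] [ 3.14109759e+00 -4.50910497e-02  1.83835478e-06] [-7.31782441e-01  5.29911469e-01  1.36139681e+00 -1.35302156e-04
  1.25017079e+00  8.67764926e-01] [ 0.31168726  0.53704454 -0.10507264]
```

View pics/w1.png

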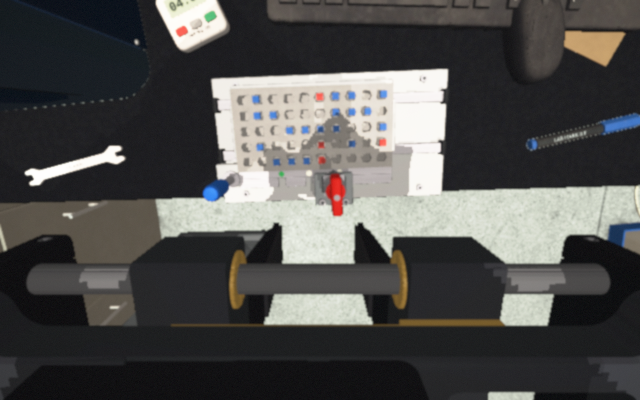

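The wrist view shows the knob at (337,195), the handle at (213,188), the green dot at (281,174), the marker at right and the timer behind. Next: an enlarged crop and numbers.

Run:
```python
from h import *
import pickle
s=pickle.load(open('w1.pkl','rb'));d=np.load('w1.npy');p=cv2.imread('pics/w1.png')
W=lambda u,v,**k:np.round(world('wrist',u,v,st=s,**k),4)
h=cv2.cvtColor(p,cv2.COLOR_BGR2HSV).astype(int)
V,U=np.mgrid[:400,:640]
red=((h[...,0]<8)|(h[...,0]>172))&(h[...,1]>150)&(h[...,2]>90)&(V>165)&(V<225)&(abs(U-337)<25)
blue=(abs(h[...,0]-108)<12)&(h[...,1]>150)&(h[...,2]>60)&(V>170)&(V<210)&(abs(U-213)<25)
grn=(abs(h[...,0]-70)<20)&(h[...,1]>80)&(abs(V-174)<8)&(abs(U-281)<8)
for n,m in(('red',red),('blue',blue),('grn',grn)):
    P=np.array([W(u,v,d=d[v,u]) for v,u in zip(*np.nonzero(m)) if d[v,u]>0])
    print(n,len(P),U[m].mean(),V[m].mean(),'z pct',np.percentile(P[:,2],[2,25,50,75,90,98]).round(4))
    zt=np.percentile(P[:,2],75)
    t=P[P[:,2]>zt-.006] ; print(' top: mean',t.mean(0).round(4),'min',t.min(0),'max',t.max(0))
    if n=='red': 
        c=np.cov(t[:,:2].T);w,v=np.linalg.eigh(c);print(' dir',v[:,1],np.sqrt(12*w))
print('grn on z=.032..',W(U[grn].mean(),V[grn].mean(),z=.032))
# plate level sampling
for u,v in((230,195),(430,180),(430,90),(222,90),(410,185)):print(u,v,W(u,v,d=d[v,u]))
cv2.imwrite('pics/w1c.png',cv2.resize(p[150:220,195:370],None,fx=4.5,fy=4.5,interpolation=cv2.INTER_CUBIC))
```

```text
red 465 335.576017130621 192.91434689507494 z pct [0.0952 0.1207 0.1224 0.1232 0.1237 0.1242]
 top: mean [ 0.5387 -0.4177  0.1226] min [ 0.5172 -0.423   0.1177] max [ 0.5563 -0.4121  0.1252]
 dir [-0.99902301 -0.04419314] [0.01062371 0.0396932 ]
blue 362 214.45454545454547 189.7465564738292 z pct [0.0781 0.0991 0.1117 0.1139 0.1145 0.1153]
 top: mean [ 0.5425 -0.2926  0.1131] min [ 0.5341 -0.3003  0.1082] max [ 0.55   -0.2844  0.1158]
grn 16 281.0 173.5 z pct [0.0316 0.0324 0.0332 0.0334 0.0338 0.0344]
 top: mean [ 0.5459 -0.3544  0.033 ] min [ 0.5438 -0.3567  0.0314] max [ 0.5479 -0.3519  0.0345]
grn on z=.032.. [ 0.5457 -0.3543  0.032 ]
230 195 [ 0.5148 -0.2815  0.009 ]
430 180 [ 0.5275 -0.5475  0.0113]
430 90 [ 0.6406 -0.5418  0.0105]
222 90 [ 0.6485 -0.2853  0.0116]
410 185 [ 0.5217 -0.5212  0.0118]
```

View pics/w1c.png

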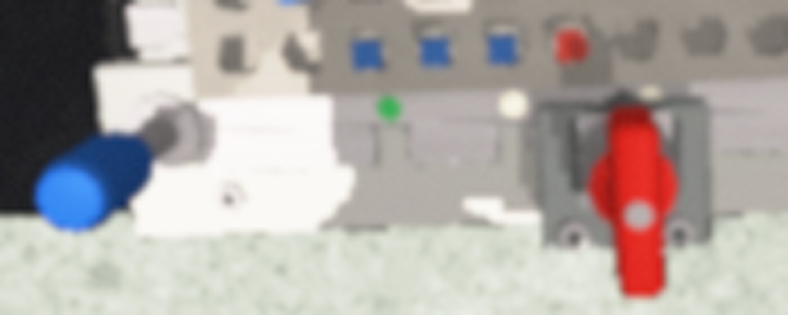

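The crop shows the bar from (630,110) to (640,295), the green dot at (388,107), the white dot at (512,104) and the blue cap at (72,198). I'll go close above the knob for one finer look.

>>> play_rows(steps=[[-0.48,1.7,4,0,0,-0.044,4],[-0.48,1.7,8,0,0,-0.044,4],[-0.48,1.7,9.6,0,0,-0.044,4],[-0.48,1.7,9.6,0,0,-0.044,4],[-0.48,1.7,9.6,0,0,-0.044,4]])

```text
time_s: 2.05
tcp_pos: [0.5405, -0.4173, 0.1654]
ee_rot: [3.141, 0.026, 0.001]
ft_force: [0.0, -0.1, 0.8]
gripper_width: 0.0401
grip_force: 0.0
```

```bash
python3 - <<'E'
from h import *
import pickle
s=bot.read_state();p,d=capture('wrist');p=p[:,:,::-1].copy();cv2.imwrite('pics/w2.png',p);np.save('w2.npy',d);pickle.dump(s,open('w2.pkl','wb'))
print(s['time_s'],s['tcp_pos'],s['ee_rot'],s['ft_force'])
W=lambda u,v,**k:world('wrist',u,v,st=s,**k)
h=cv2.cvtColor(p,cv2.COLOR_BGR2HSV).astype(int)
V,U=np.mgrid[:400,:640]
red=((h[...,0]<8)|(h[...,0]>172))&(h[...,1]>150)&(h[...,2]>80)&(V>150)&(V<300)&(abs(U-318)<60)
P=np.array([W(u,v,d=d[v,u]) for v,u in zip(*np.nonzero(red)) if d[v,u]>0])
print(len(P),np.histogram(P[:,2],bins=np.arange(.085,.13,.002)))
zt=np.percentile(P[:,2],80);t=P[abs(P[:,2]-zt)<.003]
c=np.cov(t[:,:2].T);w,v=np.linalg.eigh(c)
print('top z',np.median(t[:,2]),'mean',t.mean(0),'dir',v[:,1],np.sqrt(12*w),np.percentile(t,[1,99],axis=0))
q=P[abs(P[:,2]-np.median(P[P[:,2]<.11][:,2]))<.003];print('hub',np.median(q,axis=0))
E
python3 -c "
import cv2;p=cv2.imread('pics/w2.png');cv2.imwrite('pics/w2c.png',cv2.resize(p[100:290,170:440],None,fx=2.9,fy=2.9,interpolation=cv2.INTER_CUBIC))"
```

```text
2.05 [ 0.54047625 -0.41733237  0.16542709] [3.14092616e+00 2.57169677e-02 8.26052246e-04] [ 0.02109554 -0.0859662   0.80834884]
972 (array([  1,   1,   0,   0,   0,  50,  88,   0,   0,   5,   7,  10,   6,
         9,  13,   6,   9,  44, 389, 265,   3,   0]), array([0.085, 0.087, 0.089, 0.091, 0.093, 0.095, 0.097, 0.099, 0.101,
       0.103, 0.105, 0.107, 0.109, 0.111, 0.113, 0.115, 0.117, 0.119,
       0.121, 0.123, 0.125, 0.127, 0.129]))
top z 0.1228036071501904 mean [ 0.53829595 -0.41799708  0.12273164] dir [-0.99922975 -0.03924162] [0.01034759 0.03944523] [[ 0.5181327  -0.42318173  0.12040626]
 [ 0.55564443 -0.41265995  0.12468198]]
hub [ 0.53673033 -0.42457284  0.09725315]
```

View pics/w2c.png

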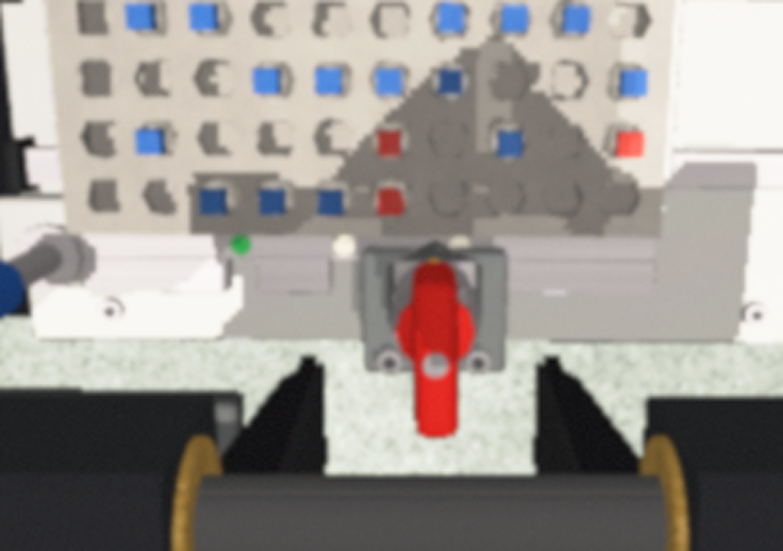

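The fingers line up with the bar. The shuttle yaw is about 0.02, the knob centre about (0.5365,-0.418) and its top about 0.1225, so the lift is about 3.5 mm. Descending now.

>>> play_rows(steps=[[-0.4,0.06,2.5,0,0,0,4],[-0.4,0.06,5,0,0,0,3.5],[-0.4,0.06,6.5,0,0,0,3],[-0.4,0.06,6.5,0,0,0,2.5],[-0.4,0.06,6.5,0,0,0,2],[-0.4,0.06,6.5,0,0,0,2]])

```text
time_s: 2.7
tcp_pos: [0.537, -0.418, 0.1012]
ee_rot: [3.14, 0.026, 0.003]
ft_force: [0.0, 0.1, -0.3]
gripper_width: 0.0203
grip_force: 0.0
```

>>> play_rows(steps=[[0,0,0,0,0,0,1.6],[0,0,0,0,0,0,1.3],[0,0,0,0,0,0,1.0],[0,0,0,0,0,0,0.8],[0,0,0,0,0,0,0.8]])

```text
time_s: 3.2
tcp_pos: [0.5366, -0.4188, 0.1002]
ee_rot: [3.139, 0.026, 0.002]
ft_force: [-0.2, -5.8, 0.3]
gripper_width: 0.011
grip_force: 30.0
```

>>> play_rows(steps=[[0,0.07,0,0,0,0,0.8],[0,0.07,-0.2,0,0,0,0.8],[0,0.07,-0.4,0,0,0,0.8],[0,0.07,-0.6,0,0,0,0.8],[0,0.07,-0.8,0,0,0,0.8],[0,0.07,-0.9,0,0,0,0.8],[0,0.07,-0.9,0,0,0,0.8]])

```text
time_s: 3.9
tcp_pos: [0.5365, -0.4188, 0.1081]
ee_rot: [3.141, 0.026, 0.0]
ft_force: [2.4, -6.1, -7.7]
gripper_width: 0.0111
grip_force: 30.0
```

>>> play_rows(steps=[[0,0.1,0,0,0,0,0.8],[0,0.1,-0.1,0,0,0,0.8],[0,0.1,-0.2,0,0,0,0.8],[0,0.1,-0.2,0,0,0,0.8],[0,0.1,-0.2,0,0,0,0.8]])

```text
time_s: 4.4
tcp_pos: [0.5365, -0.4188, 0.1105]
ee_rot: [-3.141, -0.027, 0.0]
ft_force: [4.0, 1.3, -9.0]
gripper_width: 0.0111
grip_force: 30.0
```

>>> play_rows(steps=[[0.05,0,-0.05,0,0,0,0.8],[0.05,0,-0.05,0,0,0,0.8],[0.05,0,-0.05,0,0,0,0.8]])

```text
time_s: 4.7
tcp_pos: [0.5365, -0.4188, 0.1109]
ee_rot: [-3.141, -0.026, 0.002]
ft_force: [-0.5, 3.0, -8.5]
gripper_width: 0.011
grip_force: 30.0
```

Run:
```python
from h import *
for i in range(3):
    s=bot.read_state();print(s['time_s'],s['tcp_pos'].round(5) if hasattr(s['tcp_pos'],'round') else s['tcp_pos'],s['ft_force'])
```

```text
4.7 [ 0.53651 -0.41884  0.11089] [-0.54090131  3.04473475 -8.53257214]
4.7 [ 0.53651 -0.41884  0.11089] [-0.54090131  3.04473475 -8.53257214]
4.7 [ 0.53651 -0.41884  0.11089] [-0.54090131  3.04473475 -8.53257214]
```

>>> play_rows(steps=[[0,-0.03,-0.05,0,0,0,0.8],[0,-0.03,-0.05,0,0,0,0.8],[0,-0.03,-0.05,0,0,0,0.8]])

```text
time_s: 5.0
tcp_pos: [0.5366, -0.4188, 0.1115]
ee_rot: [-3.141, -0.026, 0.001]
ft_force: [-2.5, 1.8, -9.2]
gripper_width: 0.0109
grip_force: 30.0
```

>>> play_rows(steps=[[0,0,-0.04,0,0,0,0.8],[0,0,-0.04,0,0,0,0.8],[0,0,-0.04,0,0,0,0.8]])

```text
time_s: 5.3
tcp_pos: [0.5366, -0.4188, 0.1119]
ee_rot: [-3.141, -0.026, 0.001]
ft_force: [-4.0, 2.2, -9.0]
gripper_width: 0.0108
grip_force: 30.0
```

>>> play_rows(steps=[[-0.03,-0.02,0,0,0,0.04,0.8],[-0.03,-0.02,0,0,0,0.08,0.8],[-0.03,-0.02,0,0,0,0.12,0.8],[-0.03,-0.02,0,0,0,0.12,0.8]])

```text
time_s: 5.7
tcp_pos: [0.5366, -0.4189, 0.1121]
ee_rot: [3.137, -0.163, -0.0]
ft_force: [-3.0, 0.4, -9.6]
gripper_width: 0.0111
grip_force: 30.0
```

Run:
```python
from h import *
s=bot.read_state();print(s['tcp_pos'],s['ee_rot'],s['ft_force'],s['ft_torque'],s['gripper_width'])
```

```text
[ 0.53657458 -0.41889311  0.11205148] [ 3.13701304e+00 -1.62942922e-01 -5.12889367e-05] [-2.97470676  0.39835741 -9.64696746] [ 0.16724105  0.52901062 -0.04719889] 0.011140291134231456
```

>>> play_rows(steps=[[-0.02,0,0,0,0,0.08,0.8],[-0.02,0,0,0,0,0.16,0.8],[-0.02,0,0,0,0,0.16,0.8]])

```text
time_s: 6.0
tcp_pos: [0.5365, -0.419, 0.1121]
ee_rot: [3.114, -0.412, 0.001]
ft_force: [-2.7, -0.7, -9.1]
gripper_width: 0.0111
grip_force: 30.0
```

Run:
```python
from h import *
s=bot.read_state();print(s['tcp_pos'],s['ee_rot'],s['ft_force'],s['ft_torque'],s['gripper_width'])
```

```text
[ 0.53654249 -0.41903901  0.11214578] [ 3.11374040e+00 -4.12415981e-01  7.70722158e-04] [-2.65807583 -0.68115441 -9.12664949] [-0.11102425  0.40246883 -0.03730184] 0.01109491374179943
```

>>> play_rows(steps=[[0,0,0,0,0,0.1,0.8],[0,0,0,0,0,0.2,0.8],[0,0,0,0,0,0.3,0.8],[0,0,0,0,0,0.4,0.8],[0,0,0,0,0,0.4,0.8]])

```text
time_s: 6.5
tcp_pos: [0.5364, -0.4194, 0.1122]
ee_rot: [2.97, -1.021, 0.001]
ft_force: [-4.1, -3.2, -9.3]
gripper_width: 0.0108
grip_force: 30.0
```

Run:
```python
from h import *
s=bot.read_state();print(s['tcp_pos'],s['ee_rot'],s['ft_force'],s['ft_torque'],s['gripper_width'])
```

```text
[ 0.53637962 -0.41936748  0.11220391] [ 2.97012283e+00 -1.02057123e+00  1.04641802e-03] [-4.13205667 -3.21937481 -9.33691167] [-0.47639128  0.63969058  0.00759176] 0.010800014667652335
```

>>> play_rows(steps=[[-0.01,0.05,0,0,0,0.1,0.8],[-0.01,0.05,0,0,0,0.2,0.8],[-0.01,0.05,0,0,0,0.3,0.8],[-0.01,0.05,0,0,0,0.35,0.8],[-0.01,0.05,0,0,0,0.35,0.8],[-0.01,0.05,0,0,0,0.35,0.8]])

```text
time_s: 7.1
tcp_pos: [0.5362, -0.4195, 0.1122]
ee_rot: [2.75, -1.518, 0.001]
ft_force: [-2.6, -4.2, -9.5]
gripper_width: 0.011
grip_force: 30.0
```

Run:
```python
from h import *
s=bot.read_state();print(s['tcp_pos'],s['ee_rot'],s['ft_force'],s['ft_torque'],s['gripper_width'],s['q'][5])
```

```text
[ 0.53615485 -0.41952236  0.11220344] [ 2.74974875e+00 -1.51800456e+00  1.46421044e-03] [-2.63685044 -4.15262368 -9.48090323] [-0.65947     0.51331164  0.07239638] 0.01104515735361862 1.8191655603710566
```

>>> play_rows(steps=[[0.02,0.04,0.05,0,0,0,0.8],[0.02,0.04,0.1,0,0,0,0.8],[0.02,0.04,0.15,0,0,0,0.8],[0.02,0.04,0.2,0,0,0,0.8],[0.02,0.04,0.25,0,0,0,0.8],[0.02,0.04,0.25,0,0,0,0.8]])

```text
time_s: 7.7
tcp_pos: [0.5361, -0.4195, 0.1096]
ee_rot: [2.747, -1.524, 0.001]
ft_force: [0.6, -3.0, -8.6]
gripper_width: 0.0109
grip_force: 30.0
```

Run:
```python
from h import *
s=bot.read_state();print(s['tcp_pos'],s['ee_rot'],s['ft_force'],s['ft_torque'],s['gripper_width'],s['q'][5])
```

```text
[ 0.53610582 -0.41954196  0.10962235] [ 2.74702593e+00 -1.52400124e+00  1.28630381e-03] [ 0.59416468 -3.03986454 -8.57845636] [-0.50807866 -0.1883733  -0.00888105] 0.010933721508435305 1.8227507180385036
```

>>> play_rows(steps=[[0,0.03,0.05,0,0,0,0.8],[0,0.03,0.1,0,0,0,0.8],[0,0.03,0.1,0,0,0,0.8]])

```text
time_s: 8.0
tcp_pos: [0.536, -0.4195, 0.1087]
ee_rot: [-2.747, 1.524, -0.002]
ft_force: [5.2, -1.9, -7.8]
gripper_width: 0.0107
grip_force: 30.0
```

>>> play_rows(steps=[[0,0,0.05,0,0,0,0.8],[0,0,0.05,0,0,0,0.8],[0,0,0.05,0,0,0,0.8]])

```text
time_s: 8.3
tcp_pos: [0.5361, -0.4196, 0.1082]
ee_rot: [-2.747, 1.524, -0.002]
ft_force: [4.0, -1.5, -7.1]
gripper_width: 0.011
grip_force: 30.0
```

>>> play_rows(steps=[[0,0,0.05,0,0,0,0.8],[0,0,0.05,0,0,0,0.8],[0,0,0.05,0,0,0,0.8]])

```text
time_s: 8.6
tcp_pos: [0.5361, -0.4196, 0.1077]
ee_rot: [-2.747, 1.524, -0.002]
ft_force: [4.6, -1.7, -7.3]
gripper_width: 0.011
grip_force: 30.0
```

>>> play_rows(steps=[[0,0,0.05,0,0,0,0.8],[0,0,0.05,0,0,0,0.8],[0,0,0.05,0,0,0,0.8]])

```text
time_s: 8.9
tcp_pos: [0.5361, -0.4196, 0.1074]
ee_rot: [-2.747, 1.524, -0.002]
ft_force: [5.6, -0.9, -5.3]
gripper_width: 0.0109
grip_force: 30.0
```

>>> play_rows(steps=[[0,0,0.04,0,0,0,0.8],[0,0,0.04,0,0,0,0.8],[0,0,0.04,0,0,0,0.8]])

```text
time_s: 9.2
tcp_pos: [0.5361, -0.4196, 0.1073]
ee_rot: [-2.747, 1.524, -0.002]
ft_force: [5.2, -0.4, -2.0]
gripper_width: 0.0113
grip_force: 30.0
```

>>> play_rows(steps=[[0,0,0.03,0,0,0,0.8],[0,0,0.03,0,0,0,0.8],[0,0,0.03,0,0,0,0.8]])

```text
time_s: 9.5
tcp_pos: [0.5361, -0.4196, 0.1072]
ee_rot: [2.747, -1.524, 0.002]
ft_force: [6.3, 0.7, 0.9]
gripper_width: 0.0105
grip_force: 30.0
```

Seated in the rest notch (the load transferred at TCP z 0.1072). Releasing.

>>> play_rows(steps=[[0,0,0,0,0,0,1.4],[0,0,0,0,0,0,1.8],[0,0,0,0,0,0,2.4],[0,0,0,0,0,0,2.4],[0,0,0,0,0,0,2.4],[0,0,0,0,0,0,2.4],[0,0,-2,0,0,0,3],[0,0,-4,0,0,0,3],[0,0,-7,0,0,0,3],[0,0,-7,0,0,0,3]])

```text
time_s: 10.5
tcp_pos: [0.5367, -0.4206, 0.1803]
ee_rot: [2.746, -1.524, 0.009]
ft_force: [-0.1, -0.2, 0.5]
gripper_width: 0.0302
grip_force: 0.0
```

```bash
cat > knob.py <<'E'
from h import *
s=bot.read_state();p,d=capture('wrist');p=p[:,:,::-1].copy()
print(s['time_s'],s['tcp_pos'],s['ee_rot'],s['ft_force'])
W=lambda u,v,**k:world('wrist',u,v,st=s,**k)
h=cv2.cvtColor(p,cv2.COLOR_BGR2HSV).astype(int)
H,S,L=h[...,0],h[...,1],h[...,2];V,U=np.mgrid[:400,:640]
for n,m in(('red',((H<8)|(H>172))&(S>150)&(L>80)),('blue',(abs(H-108)<12)&(S>150)&(L>60)),('grn',(abs(H-70)<20)&(S>80)&(L>50))):
    P=np.array([W(u,v,d=d[v,u]) for v,u in zip(*np.nonzero(m)) if d[v,u]>0])
    lo,hi={'red':(.105,.14),'blue':(.1,.13),'grn':(.028,.038)}[n]
    P=P[(P[:,2]>lo)&(P[:,2]<hi)&(P[:,0]<.6)&(P[:,0]>.48)&(P[:,1]<-.25)&(P[:,1]>-.46)] if len(P) else P
    if len(P)<5: print(n,'none');continue
    t=P[abs(P[:,2]-np.percentile(P[:,2],80))<.003]
    w,v=np.linalg.eigh(np.cov(t[:,:2].T));v=v[:,1]*np.sign(v[0,1])
    print(n,len(t),'z',np.median(t[:,2]).round(4),'mid',((np.percentile(t,1,axis=0)+np.percentile(t,99,axis=0))/2).round(4),'mean',t.mean(0).round(4),'yaw',np.arctan2(v[1],v[0]).round(3))
import sys
cv2.imwrite('pics/'+sys.argv[1],p)
E
python3 knob.py w3.png
```

```text
10.5 [ 0.53665062 -0.42059432  0.18034262] [ 2.74558858 -1.52353961  0.00921899] [-0.08091543 -0.20434629  0.45929529]
red 655 z 0.1297 mid [ 0.5366 -0.4192  0.1294] mean [ 0.5372 -0.4203  0.1297] yaw -1.005
blue none
grn none
```

View pics/w3.png

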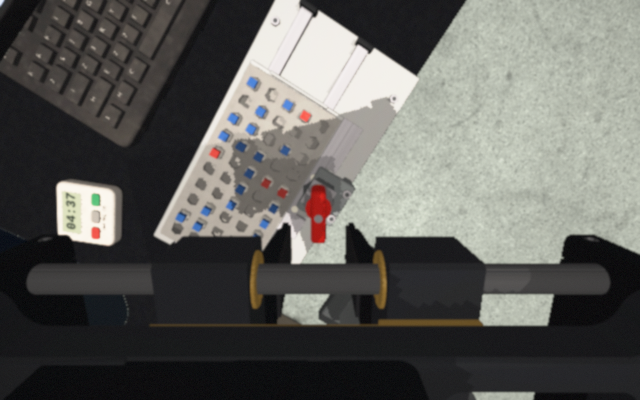

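Parked: knob top at 0.1297 (lift about 11), yaw about -1.0. Moving over the handle.

>>> play_rows(steps=[[-5.3,-3.6,0,0,0,-0.15,4],[-10.6,-7.3,0,0,0,-0.3,4],[-10.6,-7.3,0,0,0,-0.45,4],[-10.6,-7.3,0,0,0,-0.6,4],[-10.6,-7.3,0,0,0,-0.75,4],[-10.6,-7.3,0,0,0,-0.9,4],[-10.6,-7.3,0,0,0,-1.03,4],[-10.6,-7.3,0,0,0,-1.03,4],[-10.6,-7.3,0,0,0,-1.03,4]])

```text
time_s: 11.45
tcp_pos: [0.5412, -0.2909, 0.1756]
ee_rot: [-3.141, -0.02, 0.001]
ft_force: [0.3, 0.4, 0.1]
gripper_width: 0.0399
grip_force: 0.0
```

```bash
python3 knob.py w4.png
```

```text
11.45 [ 0.54116539 -0.29086976  0.1756107 ] [-3.14100734e+00 -2.02381222e-02  1.44153657e-03] [0.25667129 0.40953469 0.13188826]
red 726 z 0.1295 mid [ 0.5368 -0.4171  0.1291] mean [ 0.537  -0.417   0.1294] yaw -1.031Traceback (most recent call last):
  File "knob.py", line 8, in <module>
    P=np.array([W(u,v,d=d[v,u]) for v,u in zip(*np.nonzero(m)) if d[v,u]>0])
                ~^^^^^^^^^^^^^^
  File "knob.py", line 4, in <lambda>
    W=lambda u,v,**k:world('wrist',u,v,st=s,**k)
                     ~~~~~^^^^^^^^^^^^^^^^^^^^^^
  File "h.py", line 6, in world
    c=camera_info(n);r=np.array([(u-c['cx'])/c['fx'],(v-c['cy'])/c['fy'],1.])
ValueError: time passes only in moves, steps and waits
```

```bash
python3 - <<'E'
s=open('h.py').read()
s=s.replace("def world","from functools import lru_cache\ncamera_info=lru_cache(camera_info)\ndef world");open('h.py','w').write(s)
k=open('knob.py').read().replace("import sys\ncv2.imwrite('pics/'+sys.argv[1],p)\n","").replace("print(s['time_s']","import sys;cv2.imwrite('pics/'+sys.argv[1],p)\nprint(s['time_s']");open('knob.py','w').write(k)
E
python3 knob.py w5.png
```

```text
11.5 [ 0.54120113 -0.29092536  0.17577905] [-3.14111997e+00 -2.05720164e-02  1.12415412e-03] [-0.21031641 -0.47919424 -0.49973321]
red 714 z 0.1296 mid [ 0.5367 -0.4173  0.1291] mean [ 0.5371 -0.4171  0.1295] yaw -1.029
blue 316 z 0.1141 mid [ 0.5417 -0.2915  0.1136] mean [ 0.542  -0.2912  0.1139] yaw 1.453
grn 29 z 0.0328 mid [ 0.5449 -0.354   0.0331] mean [ 0.5451 -0.3542  0.033 ] yaw 0.559
```

>>> play_rows(steps=[[0.06,0.06,3,0,0,0,4],[0.06,0.06,6,0,0,0,3.5],[0.06,0.06,8.7,0,0,0,3],[0.06,0.06,8.7,0,0,0,2.5],[0.06,0.06,8.7,0,0,0,2.1],[0.06,0.06,8.7,0,0,0,1.8],[0.06,0.06,8.7,0,0,0,1.6],[0.06,0.06,8.7,0,0,0,1.6]])

```text
time_s: 12.35
tcp_pos: [0.5426, -0.292, 0.0908]
ee_rot: [3.14, 0.026, 0.003]
ft_force: [0.2, 0.4, 7.8]
gripper_width: 0.0177
grip_force: 30.0
```

>>> play_rows(steps=[[0,0,-0.1,0,0,0,1.6],[0,0.1,-0.1,0,0,0,1.6],[0.01,0.4,-0.1,0,0,0,1.6],[0.01,0.7,-0.1,0,0,0,1.6],[0.01,1.0,-0.1,0,0,0,1.6],[0.01,1.0,-0.1,0,0,0,1.6]])

```text
time_s: 12.95
tcp_pos: [0.5427, -0.3025, 0.0909]
ee_rot: [3.14, 0.026, 0.002]
ft_force: [3.1, -1.0, 4.5]
gripper_width: 0.0174
grip_force: 30.0
```

>>> play_rows(steps=[[0.02,0.3,-0.04,0,0,0,1.6],[0.02,0.7,-0.04,0,0,0,1.6],[0.03,1.1,-0.04,0,0,0,1.6],[0.03,1.5,-0.04,0,0,0,1.6],[0.03,1.9,-0.04,0,0,0,1.6],[0.04,2.3,-0.04,0,0,0,1.6],[0.04,2.7,-0.04,0,0,0,1.6],[0.04,3.1,-0.04,0,0,0,1.6],[0.05,3.4,-0.04,0,0,0,1.6],[0.05,3.6,-0.04,0,0,0,1.6],[0.05,3.6,-0.04,0,0,0,1.6]])

```text
time_s: 14.05
tcp_pos: [0.5431, -0.3384, 0.0909]
ee_rot: [3.141, 0.026, -0.001]
ft_force: [1.4, -0.3, 4.7]
gripper_width: 0.0175
grip_force: 30.0
```

Releasing, rising and looking.

>>> play_rows(steps=[[0,0,0,0,0,0,2.2],[0,0,0,0,0,0,2.8],[0,0,0,0,0,0,3],[0,0,-3,0,0,0,3],[0,0,-6,0,0,0,3],[0,3,-9,0,0,0,3],[0,5,-9,0,0,0,3],[0,5,-9,0,0,0,3],[0,5,-9,0,0,0,3]])

```text
time_s: 14.95
tcp_pos: [0.5437, -0.3873, 0.1799]
ee_rot: [-3.14, -0.025, 0.002]
ft_force: [-0.3, 0.3, -0.5]
gripper_width: 0.03
grip_force: 0.0
```

```bash
python3 knob.py w6.png; python3 -c "
import cv2;p=cv2.imread('pics/w6.png');cv2.imwrite('pics/w6c.png',cv2.resize(p[100:290,170:440],None,fx=2.9,fy=2.9,interpolation=cv2.INTER_CUBIC))"
```

```text
14.95 [ 0.54367254 -0.38728144  0.1799255 ] [-3.14045391e+00 -2.53174490e-02  1.97287027e-03] [-0.29149574  0.33581809 -0.5400601 ]
red 470 z 0.1297 mid [ 0.5373 -0.4179  0.1292] mean [ 0.5396 -0.4207  0.1295] yaw -1.059
blue 288 z 0.1142 mid [ 0.5421 -0.3388  0.1137] mean [ 0.5423 -0.3387  0.1141] yaw 0.655
grn 13 z 0.0328 mid [ 0.5476 -0.4006  0.0333] mean [ 0.5475 -0.4006  0.0331] yaw -1.568
```

View pics/w6c.png

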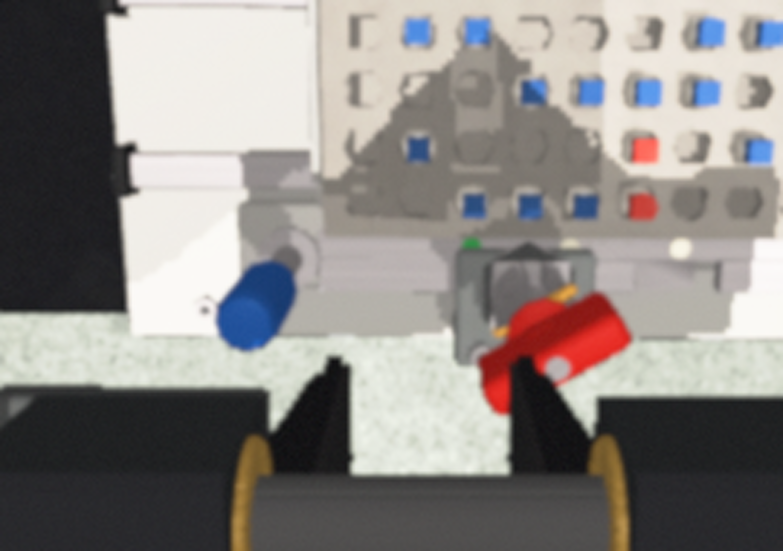

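Carriage moved 47 mm, so the notch is about 16 mm from the axis, and the knob at (555,350) is still parked. Returning to the knob, rotated.

>>> play_rows(steps=[[-0.8,3.2,0,0,0,0.15,3],[-0.8,3.2,0,0,0,0.3,3],[-0.8,3.2,0,0,0,0.45,3],[-0.8,3.2,0,0,0,0.6,3],[-0.8,3.2,0,0,0,0.75,3],[-0.8,3.2,0,0,0,0.9,3],[-0.8,3.2,0,0,0,1.04,3],[-0.8,3.2,0,0,0,1.04,3],[-0.8,3.2,0,0,0,1.04,3],[-0.8,3.2,0,0,0,1.04,3]])

```text
time_s: 16.0
tcp_pos: [0.5368, -0.4193, 0.1805]
ee_rot: [-2.742, 1.533, 0.001]
ft_force: [0.5, -0.1, 0.1]
gripper_width: 0.0298
grip_force: 0.0
```

```bash
python3 knob.py w7.png
```

```text
16.0 [ 0.53682811 -0.41927566  0.18051394] [-2.74203239e+00  1.53307982e+00  6.71070312e-04] [ 0.54608956 -0.06867259  0.06115388]
red 648 z 0.1297 mid [ 0.5367 -0.4194  0.1294] mean [ 0.5372 -0.4202  0.1297] yaw -1.008
blue none
grn none
```

>>> play_rows(steps=[[0,0,3,0,0,0,2.6],[0,0,6,0,0,0,2.4],[0,0,7.3,0,0,0,2.2],[0,0,7.3,0,0,0,1.8],[0,0,7.3,0,0,0,1.4],[0,0,7.3,0,0,0,1.1],[0,0,7.3,0,0,0,0.8],[0,0,7.3,0,0,0,0.8],[0,0,7.3,0,0,0,0.8]])

```text
time_s: 16.95
tcp_pos: [0.5367, -0.4205, 0.1092]
ee_rot: [2.738, -1.537, 0.003]
ft_force: [-4.6, -3.3, 5.2]
gripper_width: 0.0106
grip_force: 30.0
```

>>> play_rows(steps=[[0,0.06,-0.06,0,0,0,0.8],[0,0.06,-0.15,0,0,0,0.8],[0,0.06,-0.25,0,0,0,0.8],[0,0.06,-0.35,0,0,0,0.8],[0,0.06,-0.45,0,0,0,0.8],[0,0.06,-0.45,0,0,0,0.8]])

```text
time_s: 17.55
tcp_pos: [0.5366, -0.4205, 0.1116]
ee_rot: [2.739, -1.538, 0.001]
ft_force: [3.9, -5.8, -9.4]
gripper_width: 0.0107
grip_force: 30.0
```

>>> play_rows(steps=[[0.05,0,-0.05,0,0,0,0.8],[0.05,0,-0.1,0,0,0,0.8],[0.05,0,-0.14,0,0,0,0.8],[0.05,0,-0.14,0,0,0,0.8]])

```text
time_s: 17.95
tcp_pos: [0.5366, -0.4205, 0.1131]
ee_rot: [-2.739, 1.538, 0.0]
ft_force: [2.5, -4.7, -9.8]
gripper_width: 0.0107
grip_force: 30.0
```

>>> play_rows(steps=[[0.03,0,0,0,0,-0.06,0.8],[0.03,0,0,0,0,-0.12,0.8],[0.03,0,0,0,0,-0.16,0.8],[0.03,0,0,0,0,-0.16,0.8]])

```text
time_s: 18.35
tcp_pos: [0.5369, -0.4203, 0.1131]
ee_rot: [-2.853, 1.313, 0.001]
ft_force: [4.5, -1.7, -9.1]
gripper_width: 0.0108
grip_force: 30.0
```

Run:
```python
from h import *
s=bot.read_state();print(s['tcp_pos'],s['ee_rot'],s['ft_force'],s['ft_torque'],s['gripper_width'])
```

```text
[ 0.53687067 -0.42031171  0.11308896] [-2.85339400e+00  1.31303649e+00  5.28424204e-04] [ 4.53192357 -1.65648212 -9.07816065] [-0.31972155 -0.68364503  0.01181053] 0.010767162711478559
```

>>> play_rows(steps=[[0.02,-0.02,0,0,0,-0.1,0.8],[0.02,-0.02,0,0,0,-0.2,0.8],[0.02,-0.02,0,0,0,-0.3,0.8],[0.02,-0.02,0,0,0,-0.4,0.8],[0.02,-0.02,0,0,0,-0.4,0.8]])

```text
time_s: 18.85
tcp_pos: [0.5373, -0.4197, 0.1131]
ee_rot: [-3.057, 0.717, 0.0]
ft_force: [5.3, 1.4, -8.6]
gripper_width: 0.0111
grip_force: 30.0
```

>>> play_rows(steps=[[0.04,-0.02,0,0,0,-0.1,0.8],[0.04,-0.02,0,0,0,-0.2,0.8],[0.04,-0.02,0,0,0,-0.3,0.8],[0.04,-0.02,0,0,0,-0.38,0.8],[0.04,-0.02,0,0,0,-0.47,0.8],[0.04,-0.02,0,0,0,-0.47,0.8]])

```text
time_s: 19.45
tcp_pos: [0.5376, -0.4188, 0.1129]
ee_rot: [-3.138, -0.014, 0.001]
ft_force: [4.5, 5.5, -8.3]
gripper_width: 0.0106
grip_force: 30.0
```

Run:
```python
from h import *
s=bot.read_state();print(s['tcp_pos'],s['ee_rot'],s['ft_force'],s['ft_torque'],s['gripper_width'])
```

```text
[ 0.53756502 -0.41883284  0.11285056] [-3.13824036e+00 -1.35311730e-02  1.42681066e-03] [ 4.47403679  5.47971464 -8.27439017] [ 0.82459775 -0.92978529  0.02804526] 0.010611091416348827
```

>>> play_rows(steps=[[0.04,-0.05,0.05,0,0,0,0.8],[0.04,-0.05,0.1,0,0,0,0.8],[0.04,-0.05,0.15,0,0,0,0.8],[0.04,-0.05,0.2,0,0,0,0.8],[0.04,-0.05,0.25,0,0,0,0.8],[0.04,-0.05,0.3,0,0,0,0.8],[0.04,-0.05,0.3,0,0,0,0.8]])

```text
time_s: 20.15
tcp_pos: [0.5376, -0.4188, 0.1101]
ee_rot: [-3.139, -0.009, 0.002]
ft_force: [2.2, 5.5, -7.2]
gripper_width: 0.0106
grip_force: 30.0
```

>>> play_rows(steps=[[0.01,-0.03,0.05,0,0,0,0.8],[0.01,-0.03,0.1,0,0,0,0.8],[0.01,-0.03,0.15,0,0,0,0.8],[0.01,-0.03,0.2,0,0,0,0.8],[0.01,-0.03,0.25,0,0,0,0.8],[0.01,-0.03,0.25,0,0,0,0.8]])

```text
time_s: 20.75
tcp_pos: [0.5376, -0.4189, 0.1077]
ee_rot: [-3.139, -0.01, 0.002]
ft_force: [1.0, 5.6, -7.0]
gripper_width: 0.0109
grip_force: 30.0
```

>>> play_rows(steps=[[0,0,0.05,0,0,0,0.8],[0,0,0.05,0,0,0,0.8],[0,0,0.05,0,0,0,0.8]])

```text
time_s: 21.05
tcp_pos: [0.5376, -0.4188, 0.1073]
ee_rot: [-3.139, -0.01, 0.002]
ft_force: [1.2, 6.3, -6.7]
gripper_width: 0.0111
grip_force: 30.0
```

>>> play_rows(steps=[[0,0,0.05,0,0,0,0.8],[0,0,0.05,0,0,0,0.8],[0,0,0.05,0,0,0,0.8]])

```text
time_s: 21.35
tcp_pos: [0.5376, -0.4188, 0.1068]
ee_rot: [-3.139, -0.01, 0.002]
ft_force: [1.3, 5.9, -6.8]
gripper_width: 0.011
grip_force: 30.0
```

>>> play_rows(steps=[[0,0,0.05,0,0,0,0.8],[0,0,0.05,0,0,0,0.8],[0,0,0.05,0,0,0,0.8]])

```text
time_s: 21.65
tcp_pos: [0.5376, -0.4189, 0.1066]
ee_rot: [-3.14, -0.01, 0.002]
ft_force: [0.7, 6.7, -4.7]
gripper_width: 0.0108
grip_force: 30.0
```

>>> play_rows(steps=[[0,0,0.05,0,0,0,0.8],[0,0,0.05,0,0,0,0.8],[0,0,0.05,0,0,0,0.8]])

```text
time_s: 21.95
tcp_pos: [0.5376, -0.4189, 0.1064]
ee_rot: [-3.14, -0.01, 0.002]
ft_force: [-1.5, 7.0, -2.0]
gripper_width: 0.0105
grip_force: 30.0
```

>>> play_rows(steps=[[0,-0.05,0.03,0,0,0,0.8],[0,-0.05,0.03,0,0,0,0.8],[0,-0.05,0.03,0,0,0,1.3],[0,-0.05,0.03,0,0,0,1.7],[0,-0.05,0.03,0,0,0,2.2],[0,-0.05,0.03,0,0,0,2.4],[0,-0.05,0.03,0,0,0,2.4],[0,-0.05,0.03,0,0,0,2.4],[0,-0.05,0.03,0,0,0,2.4],[0,-0.05,-3,0,0,0,2.6],[0,-0.05,-7,0,0,0,3],[0,-0.05,-7,0,0,0,3],[0,-0.05,-7,0,0,0,3]])

```text
time_s: 23.25
tcp_pos: [0.538, -0.4195, 0.1769]
ee_rot: [3.14, 0.011, 0.002]
ft_force: [-0.7, 0.1, -1.0]
gripper_width: 0.03
grip_force: 0.0
```

```bash
python3 knob.py w8.png
```

```text
23.25 [ 0.53804759 -0.41954096  0.17694   ] [3.14028743e+00 1.06350657e-02 1.96600648e-03] [-0.74210516  0.08076177 -1.03801746]
red 629 z 0.127 mid [ 0.5369 -0.4177  0.1267] mean [ 0.5383 -0.4179  0.1269] yaw 0.006
blue 309 z 0.1141 mid [ 0.542  -0.3386  0.1137] mean [ 0.5422 -0.3389  0.114 ] yaw 0.169
grn 14 z 0.033 mid [ 0.5477 -0.4009  0.0331] mean [ 0.5475 -0.4007  0.0331] yaw 1.523
```

The knob top is at 0.127, so the lift is 8 mm and the pin is riding on the comb. Back to the handle.

>>> play_rows(steps=[[0.45,-4,0,0,0,0,4],[0.45,-8.05,0,0,0,0,4],[0.45,-8.05,2,0,0,0,4],[0.45,-8.05,6,0,0,0,3.5],[0.45,-8.05,8.3,0,0,0,3],[0.45,-8.05,8.3,0,0,0,2.6],[0.45,-8.05,8.3,0,0,0,2.4]])

```text
time_s: 24.0
tcp_pos: [0.5417, -0.3388, 0.0927]
ee_rot: [-3.141, -0.011, 0.002]
ft_force: [-0.3, -0.2, 0.9]
gripper_width: 0.0248
grip_force: 0.0
```

>>> play_rows(steps=[[0,0,0,0,0,0,2.1],[0,0,0,0,0,0,1.8],[0,0,0,0,0,0,1.6],[0,0,0,0,0,0,1.6]])

```text
time_s: 24.4
tcp_pos: [0.5423, -0.3389, 0.0943]
ee_rot: [3.141, 0.011, 0.002]
ft_force: [-0.7, 1.9, 7.0]
gripper_width: 0.0175
grip_force: 30.0
```

>>> play_rows(steps=[[0,0,-0.08,0,0,0,1.6],[0,0.15,-0.08,0,0,0,1.6],[0,0.3,-0.08,0,0,0,1.6],[0,0.45,-0.08,0,0,0,1.6],[0.01,0.6,-0.08,0,0,0,1.6],[0.01,0.75,-0.08,0,0,0,1.6],[0.01,0.9,-0.08,0,0,0,1.6],[0.01,1.05,-0.08,0,0,0,1.6],[0.02,1.2,-0.08,0,0,0,1.6],[0.02,1.3,-0.08,0,0,0,1.6],[0.02,1.3,-0.08,0,0,0,1.6]])

```text
time_s: 25.5
tcp_pos: [0.5424, -0.3516, 0.0943]
ee_rot: [-3.141, -0.011, -0.001]
ft_force: [0.9, 5.2, 2.9]
gripper_width: 0.0172
grip_force: 30.0
```

```bash
python3 knob.py w9.png
```

```text
25.5 [ 0.54235929 -0.3515692   0.09432886] [-3.14128936e+00 -1.07126878e-02 -6.03828739e-04] [0.93101078 5.16022601 2.88842059]
red 728 z 0.1268 mid [ 0.5367 -0.4173  0.1263] mean [ 0.541  -0.4178  0.1267] yaw 0.07
blue 562 z 0.114 mid [ 0.5442 -0.351   0.1136] mean [ 0.5441 -0.3509  0.1139] yaw 1.567
grn 17 z 0.033 mid [ 0.5466 -0.4137  0.0334] mean [ 0.5463 -0.4136  0.0333] yaw 1.51
```

>>> play_rows(steps=[[0,0.04,0,0,0,0,1.6],[0,0.08,0,0,0,0,1.6],[0,0.12,0,0,0,0,1.6],[0,0.16,0,0,0,0,1.6],[0,0.2,0,0,0,0,1.6]])

```text
time_s: 26.05
tcp_pos: [0.5424, -0.3539, 0.0943]
ee_rot: [3.141, 0.011, 0.001]
ft_force: [2.3, 3.2, 5.4]
gripper_width: 0.0174
grip_force: 30.0
```

```bash
python3 knob.py w10.png
```

```text
26.05 [ 0.54237426 -0.35385513  0.09431733] [3.14134285e+00 1.06539833e-02 8.79795948e-04] [2.30491332 3.22831763 5.41773489]
red 564 z 0.1265 mid [ 0.5368 -0.4174  0.126 ] mean [ 0.5439 -0.4181  0.1264] yaw 0.109
blue 551 z 0.114 mid [ 0.5444 -0.3534  0.1136] mean [ 0.5441 -0.3533  0.1139] yaw 1.556
grn 16 z 0.0332 mid [ 0.5462 -0.416   0.0331] mean [ 0.5462 -0.4161  0.0332] yaw -1.538
```

>>> play_rows(steps=[[0,0.03,0,0,0,0,1.6],[0,0.06,0,0,0,0,1.6],[0,0.08,0,0,0,0,1.6],[0,0.08,0,0,0,0,1.6]])

```text
time_s: 26.5
tcp_pos: [0.5424, -0.3552, 0.0943]
ee_rot: [3.141, 0.011, 0.001]
ft_force: [2.2, 1.8, 5.2]
gripper_width: 0.0173
grip_force: 30.0
```

```bash
python3 knob.py w11.png
```

```text
26.5 [ 0.54240132 -0.35515781  0.09431438] [3.14060225e+00 1.05191244e-02 1.32033517e-03] [2.19339533 1.79526266 5.21354478]
red 369 z 0.1189 mid [ 0.5498 -0.4173  0.1185] mean [ 0.5513 -0.4178  0.1188] yaw 0.535
blue 554 z 0.1139 mid [ 0.5442 -0.3546  0.1136] mean [ 0.5441 -0.3544  0.1139] yaw 1.565
grn 16 z 0.0331 mid [ 0.5461 -0.4173  0.0327] mean [ 0.5462 -0.4175  0.033 ] yaw -1.558
```

The knob top dropped to 0.119, so the pin has clicked home. Releasing and backing off.

>>> play_rows(steps=[[0,0,0,0,0,0,2],[0,0,0,0,0,0,2.5],[0,0,0,0,0,0,3],[0,0,0,0,0,0,3],[0,0,-3,0,0,0,3],[0,0,-7,0,0,0,3],[0,3,-10,0,0,0,3],[0,3,-10,0,0,0,3],[0,3,-10,0,0,0,3]])

```text
time_s: 27.45
tcp_pos: [0.542, -0.3849, 0.1938]
ee_rot: [3.141, 0.009, 0.0]
ft_force: [-0.2, 0.3, -0.1]
gripper_width: 0.0295
grip_force: 0.0
```

```bash
python3 knob.py w12.png
```

```text
27.45 [ 0.54204048 -0.38488992  0.19379438] [3.14132458e+00 9.33454231e-03 2.43847748e-04] [-0.15044323  0.29455572 -0.11152644]
red 488 z 0.1189 mid [ 0.5379 -0.4177  0.1186] mean [ 0.54   -0.4176  0.1188] yaw 0.037
blue 273 z 0.1141 mid [ 0.5425 -0.3548  0.1137] mean [ 0.5426 -0.3549  0.114 ] yaw 0.837
grn 5 z 0.033 mid [ 0.5481 -0.4172  0.0336] mean [ 0.5482 -0.417   0.0333] yaw -1.197
```

View pics/w12.png

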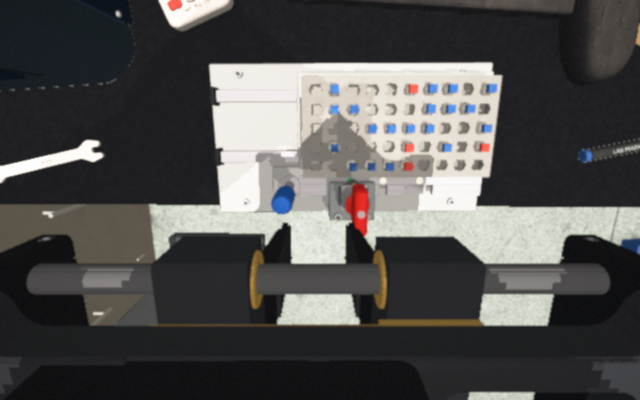

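The knob at (360,205) is home and square to the slots. The carriage is locked at the green dot, the gripper is clear, and the bystanders in view are where they were.

```bash
python3 -c "
from cell import bot
print(bot.close_job())"
```

```text
the job is handed in; nothing more can be done
None
```

The job is handed in at about 27 s on the robot's clock: the plunger was parked, turned back and ridden on the comb, and the last wrist picture shows the pin home in the third notch with the gripper clear; the hand-in gave no verdict.

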